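# Load a spring scale to its green band

### The job

Load the spring scale: thread the brass ring weights onto the spindle of its pan, one at a time and gently, until the orange pointer has sunk into the green band, then let go and leave the spare weights where they stand. Feel for the spindle, which is not quite central, never force the pan down to the red overload line, and do not drop the weights or disturb the glassware and bottle round about.

Things in the scene. Friction and masses are not known exactly. Their poses are not given: they have to be found in the camera images.
- scale: fixed spring scale: white housing 120 mm (x) by 190 mm (y, -130 to +60), top at z 50 mm; origin on the bench right under the pan's centre, y away from the side plate. That white plate, 34 mm wide at x +24, y -98 mm, rises to z 135 mm: zero tick at z 120, red overload line 47 mm under it. Only the spindle is higher (tip at z 174). A tall rheometer stands to its right.
- pan_top (a point): centre of the top of the steel pan (68 mm across), z 120 mm when empty, sinks under load. On it stands a steel spindle 12 mm thick, 1.5 mm chamfer, flat tip 54 mm above the pan, clamped off centre by up to 6 mm along the scale's x and 6 mm along its y, not measured, differently each time. Feel for it: a weight pressed lightly on the tip and slid about lets the spindle spring up into the hole.
- pan (a joint): how far the pan has sunk, m: 0 empty, stop at 0.055. Spring 200 N/m, no preload: one weight (about 2 N) sinks it about 10 mm, and so does a 2 N push. At 0.045 it is overloaded (the pointer's edge meets the red line).
- pointer (a point): tip of the orange pointer that moves with the pan, in front of the side plate; level with the pan's top.
- band_mid (a point): middle of the green band clip on the side plate, 14 mm high (7 mm up and down from this point); two or three weights bring the pointer into it. It is set differently every time and does not move.
- weight_0_mid (a point): brass ring weight, a flat disc lying on the bench: 46 mm outside diameter, 16 mm thick, plain 16 mm hole through it, about 0.2 kg; point at the middle of the disc (centre of the hole, 8 mm above the underside), z up when flat. All four weights look alike.
- weight_1_mid (a point): brass ring weight, a flat disc lying on the bench: 46 mm outside diameter, 16 mm thick, plain 16 mm hole through it, about 0.2 kg; point at the middle of the disc (centre of the hole, 8 mm above the underside), z up when flat. All four weights look alike.
- weight_2_mid (a point): brass ring weight, a flat disc lying on the bench: 46 mm outside diameter, 16 mm thick, plain 16 mm hole through it, about 0.2 kg; point at the middle of the disc (centre of the hole, 8 mm above the underside), z up when flat. All four weights look alike.
- weight_3_mid (a point): brass ring weight, a flat disc lying on the bench: 46 mm outside diameter, 16 mm thick, plain 16 mm hole through it, about 0.2 kg; point at the middle of the disc (centre of the hole, 8 mm above the underside), z up when flat. All four weights look alike.
- dropper_mid (a point): amber dropper bottle, 33 mm across, 96 mm tall; a bystander to leave alone; point at its centre, half-way up
- beaker_mid (a point): empty glass beaker, 51 mm across, 62 mm tall; a bystander to leave alone; point at its centre, half-way up
- vial_mid (a point): clear vial with blue cap, 31 mm across, 63 mm tall; a bystander to leave alone; point at its centre, half-way up
- petri_mid (a point): round covered dish, 64 mm across, 15 mm tall; a bystander to leave alone; point at its centre, half-way up
Not all that is in view belongs to the job. What is shaped like the part that bears weight_1_mid but blue is not meant.

How it is judged:
By the outcome, as a careful person would: the job done as asked, in the order asked, and still so for the second after the job is handed in, with the robot touching nothing.
It also fails if it takes over 72 s, if anything falls off the work surface, if the arm or the gripper's body presses on something with over 40 N, if the wrist force passes 120 N, or if a joint passes its speed limit or range.

### The arm

A 6-joint arm with a two-finger parallel gripper is mounted at the origin on a cart in front of the work surface, level with it; the furniture and walls round the work are solid. World frame = base frame: x ahead of the robot, y to its left, z up, the work surface at z = 0. Lengths are in m, angles in rad, forces in N, time in s.
With the tool pointing down it reaches from about 0.375 to 0.925 m from the base axis. Payload 5.7 kg.
Tool frame: the origin (TCP) lies midway between the tips of the shut fingers; the grasp point (between the pads) lies 19 mm behind it; z points along the fingers, y is the line along which they close (so a half turn about z gives the same grasp; the last joint's range is limited). The gripper opens to 88 mm and grips with 3 to 60 N. Pads are 20 mm wide; open, the fingers measure 115 mm over their backs; the gripper's body (75 mm by 178 mm) begins 61 mm behind the grasp point.
Start: joints at [1.139, 0.359, 1.51, -0, 1.272, -0.115], TCP at [0.187, 0.57, 0.223] pointing down, gripper open.
Joint ranges: [-2.97, 2.97], [-1.01, 2.36], [0.21, 2.38], [-0.96, 4.11], [0.2, 2.71], [-2.98, 2.98]. Speed limits (rad/s): [2.39, 2.39, 3.14, 3.14, 3.14, 3.14].

### API

Orientations are given as a unit quaternion [x, y, z, w].
In Python, from bench import move_ptp, servo_line, goto_joints, move_gripper, sleep, inverse_kinematics, capture, PlanningError, close_job, spot_in, silhouettes, current_clock, current_joint_pos, current_qvel, current_joint_torque, current_position, current_orientation, current_force, current_torque, current_finger_gap, current_grip_force gives the robot as it stands. Calls block until the motion is done:
- move_ptp(position, orientation): joint-space move of the TCP to a pose.
- servo_line(position, orientation=None, rate=0.15, contact_N=None): straight line of the TCP; orientation=None keeps the orientation; rate is the mean speed in m/s. With contact_N (N) it stops when the force on the tool has changed by that much, and returns True; else False.
- goto_joints(angles): joint-space move.
- move_gripper(opening): finger opening in m; the grip force is fixed at half the most; returns when the fingers have stopped.
- sleep(seconds).
- inverse_kinematics(position, orientation): joint angles nearest the present ones, or None.
- capture(name): name is "scene" or "top"; returns a dict with "image" (384x512x3 uint8, blue, green, red), "range_z" (384x512 float32, m along the optical axis (not along the pixel's ray), 0 where there is no reading), "intrinsics" (3x3 intrinsics, pixels), "R" (3x3) and "t" (3): a world point X has camera coordinates R X + t. Camera axes: x right, y down, z forward; pixel columns grow to the right and rows downward; lengths in m; the calibration is good to about 2 mm. A picture is of the moment at which its call begins.
A pose or a line that the arm cannot do raises PlanningError and nothing moves.
- close_job(): hands the job in; it is judged then, once.
Trained networks look in the newest picture that a camera, given by its name, has taken for a name from the list of things; names that differ only in an ending like _2 or _b are one class to them, and where a whole thing is asked for, a point or a joint stands for the part that bears it (a point fixed in the world has none). Each returns a list of dicts, best first, with "conf" (0 to 1); they miss things now and then, are a little off and sometimes report something else, mostly with a low value. They report only what shows in the picture. A call takes as long as a camera call. They do not tell look-alikes from the thing itself.
- spot_in(camera, query): "xy" ([column, row] in pixels, amid what is visible of it).
- silhouettes(camera, query): "region" (384x512 bool, what is visible of it) and "xy" ([column, row] in pixels, amid what is visible of it).
Readings, each from a call of its own:
- current_clock(): time.
- current_joint_pos(): joint angles.
- current_qvel(): joint speeds.
- current_joint_torque(): joint torques, N m.
- current_position(): TCP position.
- current_orientation(): TCP orientation.
- current_force(): force on the tool from outside, world axes, zero at the start.
- current_torque(): the same for the moment, N m.
- current_finger_gap(): finger opening in m.
- current_grip_force(): force on a finger pad.
Only numpy, scipy, OpenCV 4.12 (cv2) and the standard library are available. Lean on these libraries where they do the work, as an engineer would, in place of code of your own. Each camera call takes 0.05 s, during which the arm holds its last target. There are 200 camera calls.

## Working session

There is one attempt and no reset: what is moved stays moved. The work goes in short steps, each a Python script; the robot and the scene stay as the last script left them, time stands still between calls to the robot, and variables do not carry over. Pictures are saved under pics/ and viewed, at most 10 in all, crops included, and the job is handed in when it is done.

```bash
mkdir -p pics; ls; cat > h.py <<'E'
from bench import *
import numpy as np, cv2
def px2w(c,xy,d=None,z=None):
    K=np.array(c["intrinsics"]);R=np.array(c["R"]);t=np.array(c["t"])
    ray=np.linalg.inv(K)@np.array([xy[0],xy[1],1.0])
    C=-R.T@t; r=R.T@ray
    if z is not None: return C+r*(z-C[2])/r[2]
    return C+r*d
def w2px(c,X):
    p=np.array(c["intrinsics"])@(np.array(c["R"])@np.array(X)+np.array(c["t"])); return p[:2]/p[2]
def cloud(c,mask):
    v,u=np.nonzero(mask&(c["range_z"]>0)); d=c["range_z"][v,u].astype(float)
    K=np.array(c["intrinsics"]);R=np.array(c["R"]);t=np.array(c["t"])
    P=(np.linalg.inv(K)@np.vstack([u,v,np.ones(len(u))]))*d
    return (R.T@(P-t[:,None])).T
E
python3 - <<'E'
from h import *
np.set_printoptions(precision=4,suppress=True)
ims=[]
for n in ["scene","top"]:
    c=capture(n); ims.append(c["image"]); print(n,(-np.array(c["R"]).T@c["t"]),np.array(c["R"])[2])
    for q in ["weight_0_mid","scale","pan_top","pointer","band_mid","dropper_mid","beaker_mid","vial_mid","petri_mid"]:
        for s in silhouettes(n,q):
            if s["conf"]<.3: continue
            P=cloud(c,s["region"])
            if len(P)==0: print(q,s["conf"],s["xy"],"nodepth");continue
            zt=np.percentile(P[:,2],97);top=P[P[:,2]>zt-.006]
            print(q,round(s["conf"],2),np.round(s["xy"]),len(P),"med",np.median(P,0),"ztop",zt,"topmid",(top.min(0)+top.max(0))[:2]/2,"bgr",np.median(c["image"][s["region"]],0))
    cv2.imwrite(f"pics/{n}0.png",c["image"])
print(current_orientation(),current_clock())
E
```

```text
pics
scene [-0.0276 -0.4357  0.7578] [ 0.578   0.4522 -0.6793]
weight_0_mid 0.59 [169. 209.] 189 med [0.4087 0.2029 0.0166] ztop 0.02039803346046022 topmid [0.4104 0.207 ] bgr [ 65.  181.5 227. ]
scale 0.56 [253. 212.] 3282 med [ 0.505  -0.03    0.0519] ztop 0.13262980056912688 topmid [ 0.5166 -0.0418] bgr [221. 228. 230.]
pan_top 0.76 [247. 184.] 545 med [0.521  0.0103 0.1215] ztop 0.17035697015272297 topmid [0.5211 0.0132] bgr [200. 210. 211.]
pointer 0.56 [247. 187.] 536 med [0.5194 0.0101 0.1215] ztop 0.16818675737906189 topmid [0.521  0.0132] bgr [202.  213.  213.5]
dropper_mid 0.68 [287. 267.] 343 med [ 0.4174 -0.1864  0.0443] ztop 0.09394395085809627 topmid [ 0.4234 -0.1809] bgr [35. 57. 94.]
dropper_mid 0.34 [201. 184.] 175 med [0.5326 0.1966 0.0166] ztop 0.020407206544120683 topmid [0.5348 0.2014] bgr [ 63.5 176.5 222. ]
beaker_mid 0.59 [325. 286.] 610 med [ 0.4421 -0.2772  0.0355] ztop 0.06172566233267961 topmid [ 0.4385 -0.2782] bgr [123.5 126.5 129. ]
vial_mid 0.63 [230. 237.] 223 med [ 0.4042 -0.0206  0.0417] ztop 0.0651242221157224 topmid [ 0.411  -0.0149] bgr [192.5 18
[... 569 characters left out ...]
 [254. 254. 254.]
pan_top 0.78 [266. 198.] 359 med [0.5269 0.0142 0.1209] ztop 0.17164769306350566 topmid [0.5243 0.0135] bgr [251. 253. 252.]
pointer 0.57 [271. 197.] 348 med [0.5268 0.0142 0.121 ] ztop 0.17166530588347825 topmid [0.5243 0.0135] bgr [251. 253. 252.]
dropper_mid 0.54 [331. 233.] 89 med [ 0.4246 -0.1767  0.0486] ztop 0.09537862185899297 topmid [ 0.426  -0.1786] bgr [61. 75. 97.]
beaker_mid 0.78 [358. 229.] 214 med [ 0.4412 -0.2839  0.0105] ztop 0.0645381043291219 topmid [ 0.4399 -0.2786] bgr [178. 173. 171.]
petri_mid 0.56 [281. 144.] 269 med [ 0.7162 -0.0227  0.0156] ztop 0.022466611984787773 topmid [ 0.7147 -0.0225] bgr [236. 237. 238.]
[ 0.1577  0.9875 -0.     -0.    ] 1.0
```

```bash
python3 - <<'E'
import cv2,numpy as np
a=cv2.imread("pics/scene0.png");cv2.imwrite("pics/a.png",cv2.resize(a[110:330,120:400],None,fx=2.8,fy=2.7,interpolation=cv2.INTER_CUBIC))
b=cv2.imread("pics/top0.png");cv2.imwrite("pics/b.png",cv2.resize(b[100:300,150:400],None,fx=3,fy=3,interpolation=cv2.INTER_CUBIC))
E
```

```text
(no output)
```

View pics/a.png

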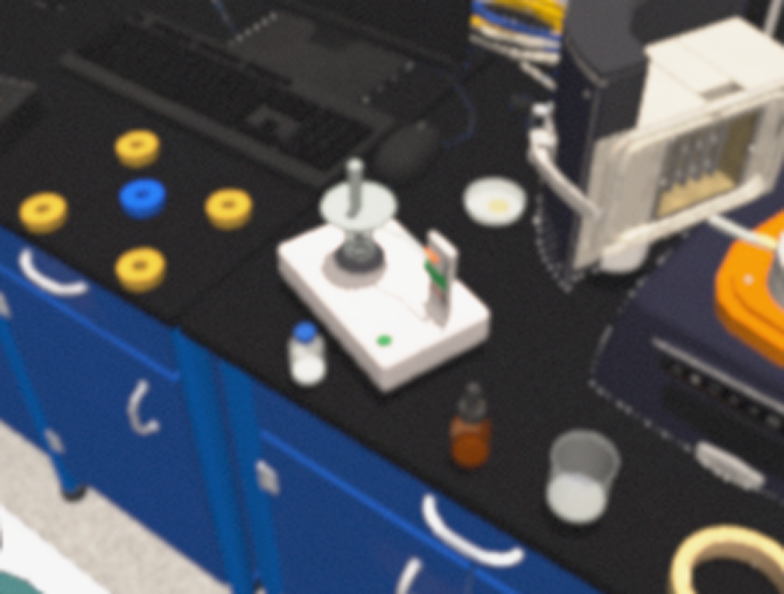

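View pics/b.png

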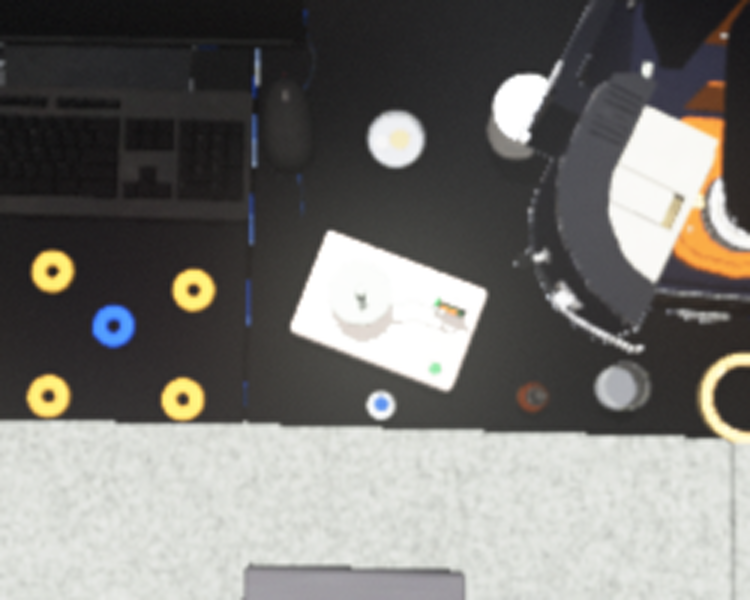

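The scene crop shows four yellow weights at (43,212), (137,147), (228,207) and (139,270), with the blue look-alike at (142,197). The scale is in the middle, with its spindle tip at (354,163), orange pointer at (432,257) and green band at (436,272). In the top crop the weights are at (52,271), (193,290), (48,396) and (183,399), and the spindle is near (362,300). I'll measure these by colour and depth next.

```bash
cat >> h.py <<'E'
def blobs(c,lo,hi,amin=5):
    h=cv2.cvtColor(c["image"],cv2.COLOR_BGR2HSV); m=cv2.inRange(h,lo,hi)
    n,l,s,ce=cv2.connectedComponentsWithStats(m)
    return [(ce[i],s[i],l==i) for i in range(1,n) if s[i,4]>=amin]
E
python3 - <<'E'
from h import *
np.set_printoptions(precision=4,suppress=True)
cs={n:capture(n) for n in ["scene","top"]}
for n,c in cs.items():
    print(n)
    for ce,s,m in blobs(c,(18,90,90),(35,255,255),40):
        P=cloud(c,m); p=P[np.abs(P[:,2]-.016)<.03]
        if len(p)<20 or p[:,1].mean()<.15: continue
        # top-plane position of the bounding contour centre
        hull=cv2.convexHull(np.argwhere(m)[:,::-1].astype(np.int32)); mm=np.zeros(m.shape,np.uint8); cv2.fillPoly(mm,[hull],1)
        M=cv2.moments(mm,True); xy=np.array([M["m10"],M["m01"]])/M["m00"]
        print(" w",xy,s[4],"z8",px2w(c,xy,z=.009)[:2],"ztop",np.percentile(p[:,2],80))
    s=silhouettes(n,"pan_top")[0]; P=cloud(c,s["region"])
    a=P[(P[:,2]>.11)&(P[:,2]<.13)]
    (ux,uy),r=cv2.minEnclosingCircle(a[:,:2].astype(np.float32)); print(" pan",ux,uy,r,np.median(a[:,2]))
    b=P[P[:,2]>.135]; print(" spindle",len(b),np.median(b,0),"hi",np.median(b[b[:,2]>b[:,2].max()-.01],0),b[:,2].max())
    # housing
    v=c["image"].min(2)>150
    A=cloud(c,v); A=A[(abs(A[:,2]-.05)<.006)&(np.hypot(A[:,0]-.51,A[:,1]+.02)<.15)]
    print(" house",cv2.minAreaRect(A[:,:2].astype(np.float32)))
    for nm,lo,hi in [("orange",(4,120,120),(16,255,255)),("green",(40,70,40),(85,255,255)),("red",(0,120,80),(3,255,255))]:
        for ce,st,m in blobs(c,lo,hi,3):
            P=cloud(c,m)
            if len(P) and np.hypot(*(np.median(P,0)[:2]-[.5,-.04]))<.13: print(" ",nm,ce,st,np.median(P,0),"z",P[:,2].min(),P[:,2].max())
c=cs["scene"]; cv2.imwrite("pics/c.png",cv2.resize(c["image"][155:245,225:310],None,fx=7,fy=6.5,interpolation=cv2.INTER_CUBIC))
c=cs["top"]; cv2.imwrite("pics/ct.png",cv2.resize(c["image"][170:235,240:320],None,fx=8,fy=8,interpolation=cv2.INTER_CUBIC))
print(current_force(),current_clock())
E
```

```text
scene
 w [27.587 50.038] 144 z8 [0.7781 1.666 ] ztop 0.025046320661994224
 w [82.4651 67.7907] 319 z8 [0.8197 1.2405] ztop 0.03602162114560622
 w [55.0562 70.075 ] 250 z8 [0.7285 1.3252] ztop 0.037035496733253286
 w [306.691  110.4073] 303 z8 [1.1079 0.1771] ztop 0.04119636060865831
 w [168.672  164.2796] 183 z8 [0.5524 0.3637] ztop 0.01833678122487042
 w [135.0783 188.0276] 214 z8 [0.4111 0.3607] ztop 0.017930185799551742
 w [201.1797 186.7465] 212 z8 [0.5351 0.2026] ztop 0.01798137616032015
 w [169.6151 208.9802] 244 z8 [0.4117 0.21  ] ztop 0.01832500544865347
 pan 0.5206403732299805 -0.017091423273086548 0.06709719449281693 0.12169198177073427
 spindle 64 [0.5186 0.0114 0.1589] hi [0.5205 0.012  0.1745] 0.17796216673662918
 house ((0.4884078800678253, -0.011050894856452942), (0.19011688232421875, 0.17358186841011047), 70.7684326171875)
  orange [273.75  204.375] [272 202   4   5   8] [ 0.5076 -0.081   0.1233] z 0.10735960767748688 0.12485147947848498
  green [275.32 211.68] [272 207   7  10  25] [ 0.5116 -0.0839  0.0967] z 0.09074246317122162 0.10179054443118127
  green [256.5 235.8] [255 235   4   3  10] [ 0.449  -0.0715  0.0541] z 0.05048129701037768 0.05569423437259625
top
 w [218.4235  59.5244] 128 z8 [1.0207 0.2051] ztop 0.04393931930701006
 w [208.4818  69.1898] 112 z8 [0.9844 0.2386] ztop 0.025448048335775707
 w [166.9945 189.9835] 173 z8 [0.5528 0.3615] ztop 0.0186310950384847
 w [213.9396 196.0385] 170 z8 [0.5367 0.2008] ztop 0.018373246326717295
 w [165.7394 231.7394] 174 z8 [0.4111 0.3582] ztop 0.019193580533958074
 w [210.4946 232.7609] 171 z8 [0.412  0.2072] ztop 0.018340550202937962
 pan 0.0 0.0 0.0 nan
  return _methods._mean(a, axis=axis, dtype=dtype,
  ret = ret.dtype.type(ret / rcount)
  ret = um.true_divide(
Traceback (most recent call last):
ValueError: zero-size array to reduction operation maximum which has no identity
```

```bash
python3 - <<'E'
from h import *
np.set_printoptions(precision=4,suppress=True)
cs={n:capture(n) for n in ["scene","top"]}
for n,c in cs.items():
    P=cloud(c,np.ones((384,512),bool)); P=P[np.hypot(P[:,0]-.523,P[:,1]-.013)<.06]
    a=P[(P[:,2]>.113)&(P[:,2]<.13)]; print(n,"pan",len(a),(a.min(0)+a.max(0))/2,np.ptp(a,0),a.mean(0))
    b=P[P[:,2]>.14]; print(" spindle",len(b),b.mean(0),"hi",np.median(b[b[:,2]>.162],0),b[:,2].max())
c=cs["top"]
A=cloud(c,c["image"].min(2)>150); A=A[(abs(A[:,2]-.05)<.008)&(np.hypot(A[:,0]-.51,A[:,1]+.02)<.15)]
print(" house",cv2.minAreaRect(A[:,:2].astype(np.float32)))
c=cs["scene"]; cv2.imwrite("pics/c.png",cv2.resize(c["image"][155:245,225:310],None,fx=7,fy=6.5,interpolation=cv2.INTER_CUBIC))
c=cs["top"]; cv2.imwrite("pics/ct.png",cv2.resize(c["image"][170:235,240:320],None,fx=8,fy=8,interpolation=cv2.INTER_CUBIC))
print(current_force(),current_clock())
q=[0,1,0,0]
for p in [(0.412,0.2085),(0.536,0.2015),(0.4111,0.3595),(0.5526,0.3625),(.523,.013)]:
    print([inverse_kinematics([*p,z],q) is not None for z in (.003,.1,.25)], inverse_kinematics([*p,.25],q))
E
```

```text
scene pan 367 [0.5257 0.0009 0.1223] [0.0679 0.093  0.015 ] [0.5222 0.0091 0.1215]
 spindle 61 [0.5198 0.0123 0.1613] hi [0.5196 0.0124 0.171 ] 0.17697702844092897
top pan 340 [0.5285 0.0002 0.1213] [0.0676 0.0923 0.0163] [0.5275 0.0128 0.1207]
 spindle 17 [0.524  0.0137 0.17  ] hi [0.524  0.0136 0.1727] 0.1784336016494114
 house ((0.4914827048778534, -0.010562486946582794), (0.18960781395435333, 0.17381472885608673), 70.72765350341797)
[-0.2771 -1.0787 -0.5264] 1.3
[True, True, True] [ 0.3187  0.1299  1.7562 -0.      1.2555 -1.2521]
[True, True, True] [ 0.239   0.2959  1.5344 -0.      1.3113 -1.3318]
[True, True, True] [ 0.592   0.2568  1.5903 -0.      1.2945 -0.9788]
[True, True, True] [ 0.4761  0.4259  1.3339 -0.      1.3818 -1.0947]
[True, True, True] [-0.1072  0.2227  1.6372 -0.      1.2817 -1.678 ]
```

View pics/c.png

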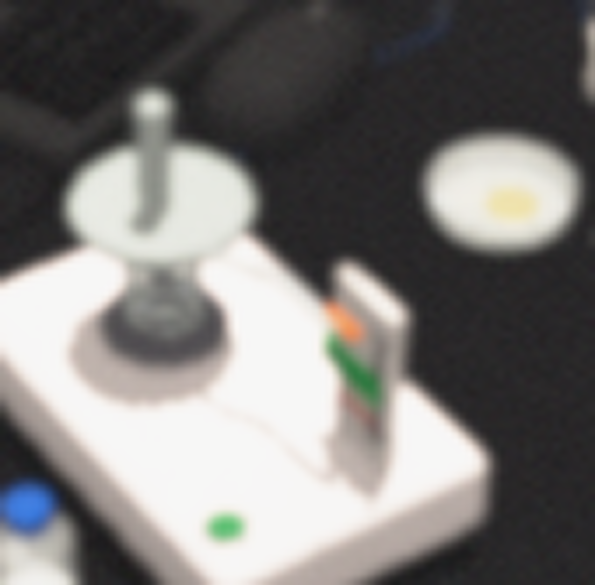

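View pics/ct.png

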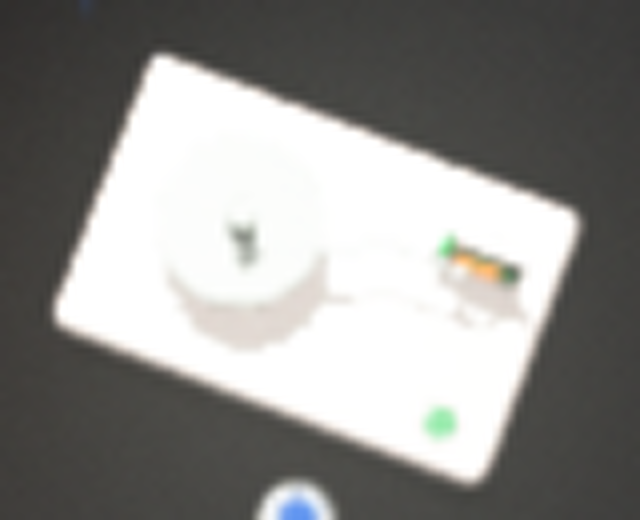

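The scene crop shows the pointer at (345,320) just above the green band (about 340–400), the red line below it, and the spindle tip at (152,103). The top crop shows the spindle near (242,238) and the pointer at (480,268). I'll pick up the first weight now.

```bash
cat >> h.py <<'E'
Q=[0,1,0,0]
W=[(0.412,0.2085),(0.536,0.2015),(0.4111,0.3595),(0.5526,0.3625)]
def force(n=8):
    F=[]
    for _ in range(n): F.append(current_force()); sleep(.01)
    return np.mean(F,0),np.std(F,0)
def pick(i):
    x,y=W[i]
    move_gripper(.07) if current_finger_gap()>.075 or current_finger_gap()<.065 else None
    move_ptp([x,y,.06],Q)
    servo_line([x,y,.003],rate=.1,contact_N=8)
    move_gripper(.03); print("gap",current_finger_gap(),"grip",current_grip_force(),"tcp",current_position())
    servo_line([x,y,.24],rate=.25)
E
python3 - <<'E'
from h import *
np.set_printoptions(precision=4,suppress=True)
c=capture("scene");print(px2w(c,[246.2,170.4],z=.174))
pick(0)
print(current_clock()); print(force())
move_ptp([.522,.0135,.24],Q); print(current_clock(),current_position()); print(force())
c=capture("scene"); cv2.imwrite("pics/d.png",cv2.resize(c["image"][100:245,180:330],None,fx=5,fy=4,interpolation=cv2.INTER_CUBIC))
E
```

```text
[0.5224 0.0135 0.174 ]
gap 0.04571474105953711 grip 30.001292671076953 tcp [0.4122 0.2085 0.0034]
5.85
(array([-0.2092, -0.1438, -2.5905]), array([0.4898, 0.7994, 0.3388]))
6.8167 [0.5211 0.0144 0.2393]
(array([-0.0176,  0.069 , -1.8264]), array([0.321 , 0.6039, 0.4399]))
```

View pics/d.png

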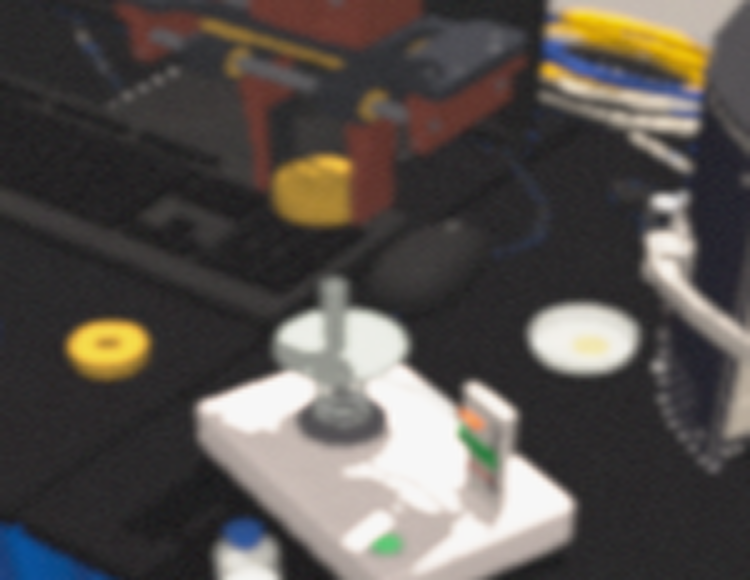

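```bash
cat >> h.py <<'E'
def search(cx,cy,ztip,press=.006):
    """weight held over the tip: press lightly, spiral, return xy when the spindle has sprung in"""
    zc=ztip+.003
    servo_line([cx,cy,zc+.008],rate=.1); sleep(.15)
    b=force(15)[0]
    servo_line([cx,cy,zc-press],rate=.04)
    pts=[(0,0)]+[(r*np.cos(a),r*np.sin(a)) for r,n in ((.002,6),(.004,10),(.006,14),(.008,18)) for a in 2*np.pi*np.arange(n)/n]
    for k,(dx,dy) in enumerate(pts):
        if k: servo_line([cx+dx,cy+dy,zc-press],rate=.03)
        f=force(8)[0]-b
        if k<12 or f[2]<.5: print(k,np.round([dx*1e3,dy*1e3],1),"dF",np.round(f,2),np.round(current_position()[2],4))
        if f[2]<.5*press*200:
            f2=force(15)[0]-b
            if f2[2]<.5*press*200: return cx+dx,cy+dy,b
    return None
E
python3 - <<'E'
from h import *
r=search(.5223,.0136,.174); print(r,current_clock())
c=capture("scene"); cv2.imwrite("pics/e.png",cv2.resize(c["image"][140:230,210:300],None,fx=7,fy=6.5,interpolation=cv2.INTER_CUBIC))
E
```

```text
0 [0. 0.] dF [-0.3   0.02 -0.15] 0.1709
(0.5223, 0.0136, array([ 0.07722555, -0.01736813, -2.1929431 ])) 8.6
```

Either the spindle went in first time or there's no contact yet, so I'll lower in small steps and watch the force.

```bash
cat >> h.py <<'E'
def lower(x,y,b,z0,z1,step=.004,fmax=1.5):
    z=z0
    while z>z1:
        z=max(z-step,z1); servo_line([x,y,z],rate=.06); f=force(8)[0]-b
        print(round(z,4),np.round(f,2))
        if f[2]>fmax: return z,f
    return z,f
E
python3 - <<'E'
from h import *
b=np.array([0.077,-0.017,-2.193])
print(lower(.5223,.0136,b,.171,.147,.006), current_clock())
c=capture("scene"); cv2.imwrite("pics/e.png",cv2.resize(c["image"][140:230,210:300],None,fx=7,fy=6.5,interpolation=cv2.INTER_CUBIC))
E
```

```text
0.165 [-0.09  0.02  0.19]
0.159 [-0.14 -0.11 -0.02]
0.153 [0.22 0.18 0.22]
0.147 [-0.22  0.38  0.08]
(0.147, array([-0.21967536,  0.38382153,  0.08149182])) 9.9167
```

View pics/e.png

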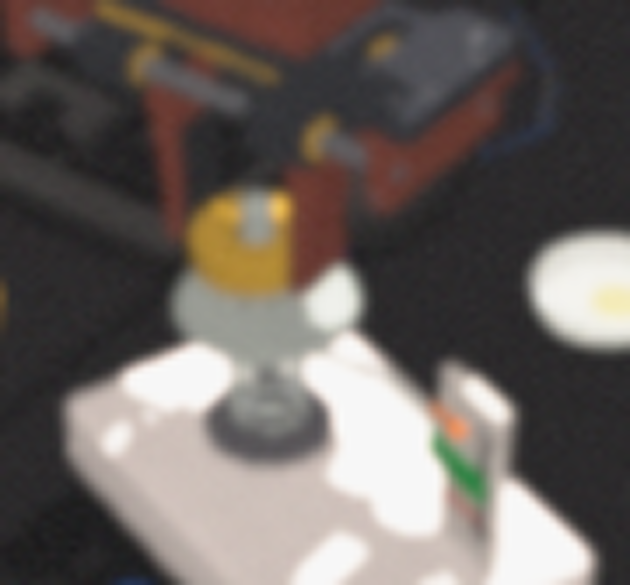

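The weight is threaded: the spindle shows through the hole at (255,215) in the crop and the pointer is still at zero. I'll lower until the pan carries it, release, and do the second the same way.

```bash
cat >> h.py <<'E'
def put(x,y,b,z):
    """lower to TCP z (pan carries the weight), let go, rise"""
    z0=current_position()[2]
    servo_line([x,y,z+.016],rate=.08); servo_line([x,y,z],rate=.04); print("put dF",np.round(force()[0]-b,2))
    move_gripper(.07); servo_line([x,y,.26],rate=.2); print("t",current_clock())
def ptr(tag):
    c=capture("scene"); o={}
    for nm,lo,hi in [("orange",(4,120,120),(16,255,255)),("green",(40,70,40),(85,255,255))]:
        for ce,st,m in blobs(c,lo,hi,3):
            P=cloud(c,m)
            if len(P) and np.hypot(*(np.median(P,0)[:2]-[.51,-.083]))<.03: print(nm,np.round(ce,1),st[:5],"z",np.round([P[:,2].min(),np.median(P[:,2]),P[:,2].max()],4))
    cv2.imwrite(f"pics/{tag}.png",cv2.resize(c["image"][140:230,210:300],None,fx=7,fy=6.5,interpolation=cv2.INTER_CUBIC))
E
python3 - <<'E'
from h import *
b=np.array([0.077,-0.017,-2.193])
put(.5223,.0136,b,.113)
ptr("f1")
pick(1)
move_ptp([.5223,.0136,.24],Q)
r=search(.5223,.0136,.164); print(r,current_clock())
if r: print(lower(r[0],r[1],r[2],.161,.143,.006), current_clock())
ptr("f2")
E
```

```text
put dF [0.54 0.16 2.08]
t 12.425
orange [273.9 207.8] [273 206   3   4   8] z [0.1003 0.1114 0.1135]
green [276.3 213. ] [274 211   5   6  17] z [0.09   0.0946 0.1012]
gap 0.04435341240373906 grip 30.001086937263608 tcp [0.5363136  0.20147419 0.00343695]
0 [0. 0.] dF [ 0.04 -0.2   0.47] 0.1609
(0.5223, 0.0136, array([ 0.11151772, -0.13908467, -2.19346745])) 18.425
0.155 [ 0.38 -0.27 -0.1 ]
0.149 [ 0.86 -0.3   0.04]
0.143 [1.05 0.04 0.13]
(0.143, array([1.05396817, 0.03589538, 0.12580905])) 19.375
orange [274.4 208.2] [274 207   2   3   5] z [0.0993 0.1123 0.1141]
green [276.3 213. ] [274 211   5   6  17] z [0.0914 0.0957 0.1018]
```

View pics/f2.png

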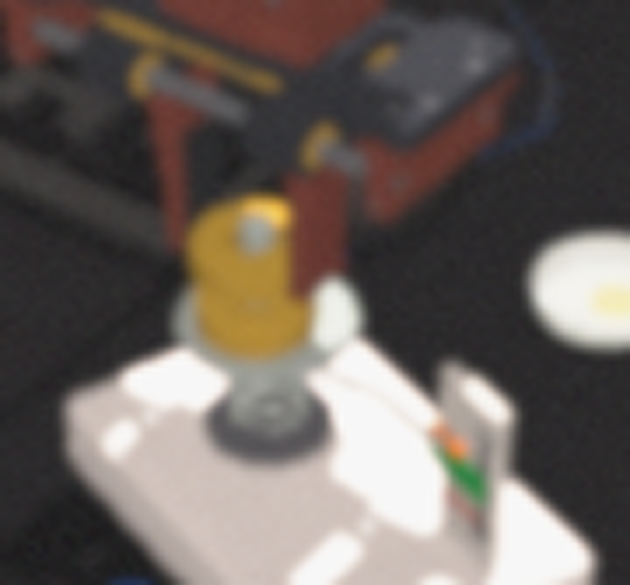

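The second weight is threaded over the first (spindle at (255,232)), with a small side load in +x. I'll shift 1 mm to relieve it and set the weight down.

```bash
python3 - <<'E'
from h import *
b=np.array([0.11,-0.14,-2.193])
x,y=.5233,.0136
servo_line([x,y,.143],rate=.03); print(force()[0]-b)
put(x,y,b,.119)
sleep(.3); ptr("g1")
print(current_finger_gap())
E
```

```text
[-0.11167671 -0.15160693 -0.00163005]
put dF [0.29 0.08 2.27]
t 22.0583
orange [274.2 210.8] [273 209   3   4   6] z [0.0916 0.1031 0.1056]
green [277.3 214. ] [276 212   3   5   9] z [0.0892 0.0937 0.1031]
0.06992987651687213
```

View pics/g1.png

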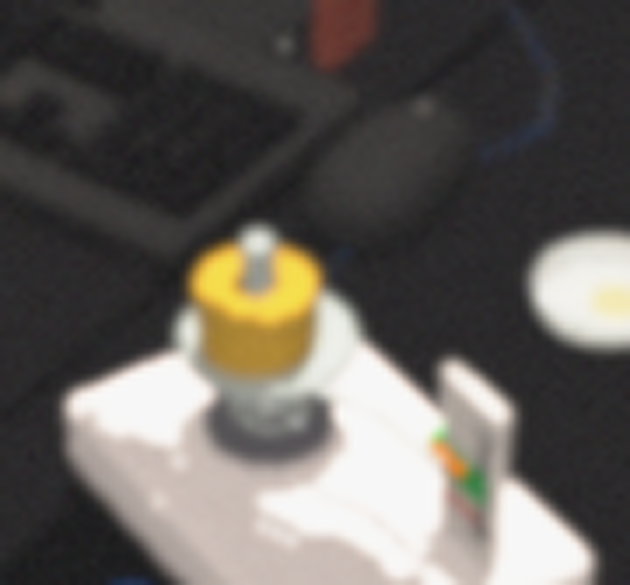

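Two weights are on. The orange pointer at (450,455) now overlaps the green band, with some green above it at (440,438) and below at (475,485). I'll measure its height against the band properly, using profiles along the plate with the pose of the scale.

```bash
python3 - <<'E'
from h import *
np.set_printoptions(precision=4,suppress=True,linewidth=150)
t=capture("top"); s=capture("scene")
t0=cv2.imread("pics/top0.png"); s0=cv2.imread("pics/scene0.png")
m=(t0.min(2)>140).astype(np.uint8); n,l,st,ce=cv2.connectedComponentsWithStats(m)
i=l[205,278]; pts=np.argwhere(l==i)[:,::-1].astype(np.float32)
W2=np.array([px2w(t,p,z=.05)[:2] for p in pts],np.float32)
box=cv2.minAreaRect(W2); print("house",box)
C=np.array(box[0]); B=cv2.boxPoints(box)
# scale y axis: from the plate toward the pan (long side)
e=[B[1]-B[0],B[2]-B[1]]; ly=max(e,key=np.linalg.norm); ly=ly/np.linalg.norm(ly)
if ly@(np.array([.523,.0136])-C)<0: ly=-ly
lx=np.array([ly[1],-ly[0]]); O=C+.035*ly; print("origin",O,"ly",ly,"lx",lx,"spindle off",(np.array([.5228,.0136])-O)@np.c_[lx,ly])
def loc(P): return np.c_[(P[:,:2]-O)@lx,(P[:,:2]-O)@ly,P[:,2]]
for nm,lo,hi in [("orange",(4,100,100),(16,255,255)),("green",(40,70,40),(85,255,255))]:
    for ce,q,mk in blobs(s,lo,hi,3):
        P=loc(cloud(s,mk))
        if len(P) and abs(np.median(P[:,0])-.024)<.03 and abs(np.median(P[:,1])+.095)<.03: print(nm,"now local",np.median(P,0),P.min(0),P.max(0))
for yf in (-.095,-.088):
  for xl in (.012,.024,.036):
    print("x",xl,"y",yf)
    for nm,im in (("s0",s0),("now",s["image"])):
        row=[]
        for z in np.arange(.136,.064,-.004):
            X=O+lx*xl+ly*yf; u,v=w2px(s,[X[0],X[1],z])
            b,g,r=[int(k) for k in cv2.getRectSubPix(im,(1,1),(float(u),float(v)))[0,0]]
            row.append(f"{int(z*1000+.5)}:"+("O" if r>g+50 and g>b+15 else "G" if g>r+25 else "R" if r>g+25 else "w" if min(b,g,r)>110 else "d"))
        print(nm," ".join(row))
E
```

```text
house ((0.5150651931762695, -0.02022659033536911), (0.19162778556346893, 0.12232489883899689), 70.60875701904297)
origin [0.5267 0.0128] ly [0.332  0.9433] lx [ 0.9433 -0.332 ] spindle off [-0.0039 -0.0005]
orange now local [ 0.0068 -0.0793  0.3559] [-0.0108 -0.0909  0.3241] [ 0.042  -0.0433  0.3717]
orange now local [ 0.014 -0.095  0.102] [ 0.0127 -0.1008  0.0916] [ 0.0173 -0.0889  0.1042]
green now local [ 0.0175 -0.1055  0.0959] [ 0.0169 -0.1099  0.0898] [ 0.0185 -0.101   0.101 ]
x 0.012 y -0.095
s0 136:w 132:O 128:O 124:O 120:R 116:w 112:G 108:G 104:G 100:w 96:w 92:w 88:w 84:w 80:w 76:w 72:w 68:w
now 136:w 132:w 128:w 124:w 120:w 116:w 112:d 108:O 104:O 100:R 96:w 92:w 88:w 84:w 80:w 76:w 72:w 68:w
x 0.024 y -0.095
s0 136:w 132:w 128:w 124:w 120:w 116:w 112:w 108:w 104:w 100:w 96:w 92:G 88:G 84:G 80:G 76:d 72:d 68:R
now 136:w 132:w 128:w 124:w 120:w 116:w 112:w 108:w 104:w 100:w 96:w 92:d 88:G 84:G 80:G 76:d 72:w 68:R
x 0.036 y -0.095
s0 136:d 132:d 128:d 124:w 120:w 116:w 112:w 108:w 104:w 100:w 96:w 92:w 88:w 84:w 80:w 76:w 72:w 68:w
now 136:d 132:d 128:d 124:w 120:w 116:w 112:w 108:w 104:w 100:w 96:w 92:w 88:w 84:w 80:w 76:w 72:w 68:w
x 0.012 y -0.088
s0 136:d 132:d 128:R 124:O 120:R 116:w 112:w 108:G 104:w 100:w 96:w 92:w 88:w 84:w 80:w 76:w 72:w 68:w
now 136:d 132:d 128:w 124:w 120:w 116:w 112:w 108:w 104:R 100:R 96:w 92:w 88:w 84:w 80:w 76:w 72:w 68:w
x 0.024 y -0.088
s0 136:w 132:w 128:w 124:w 120:w 116:R 112:O 108:O 104:O 100:R 96:w 92:G 88:G 84:G 80:G 76:d 72:w 68:w
now 136:w 132:w 128:w 124:w 120:w 116:w 112:w 108:w 104:w 100:w 96:w 92:d 88:O 84:O 80:R 76:d 72:w 68:w
x 0.036 y -0.088
s0 136:d 132:d 128:d 124:w 120:w 116:w 112:w 108:w 104:w 100:w 96:w 92:w 88:w 84:w 80:w 76:d 72:d 68:G
now 136:d 132:d 128:d 124:w 120:w 116:w 112:w 108:w 104:w 100:w 96:w 92:w 88:w 84:w 80:w 76:w 72:G 68:G
```

The pose shows that the plate's face looks along the scale's −x, so I'll repeat the profile on that plane.

```bash
python3 - <<'E'
from h import *
np.set_printoptions(precision=4,suppress=True,linewidth=150)
s=capture("scene"); im1=np.mean([capture("scene")["image"].astype(float) for _ in range(6)],0).astype(np.uint8)
s0=cv2.imread("pics/scene0.png")
O=np.array([.5267,.0128]); ly=np.array([.332,.9433]); lx=np.array([.9433,-.332])
def ch(im,xl,yl,z):
    X=O+lx*xl+ly*yl; u,v=w2px(s,[X[0],X[1],z]); b,g,r=[int(k) for k in cv2.getRectSubPix(im,(1,1),(float(u),float(v)))[0,0]]
    return "O" if r>g+45 and g>b+15 else "G" if g>r+25 else "r" if r>g+25 else "." if min(b,g,r)>110 else "d"
for xl in (.0175,.013):
  for nm,im in (("s0",s0),("now",im1)):
    print("x",xl,nm,"cols y=-.116..-.080")
    for z in np.arange(.140,.066,-.002): print(int(z*1000+.5),"".join(ch(im,xl,y,z) for y in np.arange(-.118,-.077,.003)))
E
```

```text
x 0.0175 s0 cols y=-.116..-.080
140 ............dd
138 ............dd
136 ............dd
134 ............dd
132 ............dd
130 ............dd
128 ............dd
126 ......rrrrr.dd
124 ......rOOOrrdd
122 .....rOOOOOOrd
120 ......OOOOOOOr
118 ......OOOOOOOr
116 ......rOOOOOOO
114 .......OOOOOOr
112 .......rOOOOrr
110 ...d....rOrrr.
108 ..ddd.........
106 ..ddd....d....
104 ..dGGGGGddd...
102 ..dGGGGGGGGGG.
100 ..GGGGGGGGGGG.
98 ..GGGGGGGGGGG.
96 ..GGGGGGGGGGG.
94 ..dGGGGGGGGGG.
92 ..dGGGGGGGG...
90 ...GGGGGGG....
88 ...dddddd.....
86 ...ddddd......
84 ...ddddd......
82 ...dd.........
80 ...dd.........
78 ...drrrrr.....
76 ...dd.rrr.....
74 ...d...r......
72 ..............
70 ..............
68 ..............
66 ..............
x 0.0175 now cols y=-.116..-.080
140 ............dd
138 ............dd
136 ............dd
134 ............dd
132 ............dd
130 ............dd
128 ............dd
126 ............dd
124 ............dd
122 .............d
120 ..............
118 ..............
116 ..............
114 ..............
112 ..............
110 ..............
108 ...d..........
106 ...
[... 1147 characters left out ...]
..........dddd
138 ..........dddd
136 ..........dddd
134 ..........dddd
132 ..........dddd
130 ..........dddd
128 ............dd
126 ..............
124 ..............
122 ..............
120 ..............
118 ..............
116 ..............
114 .dd......G....
112 .Gdd..........
110 .GGddrrrr.....
108 GGGddOOOOr....
106 GGGGrOOOOO....
104 GGGGdOOOOOr...
102 .GGGdOOOOOr...
100 .GGGdrOOOrr...
98 .GGGGdrOrrr...
96 .ddGdddrr.....
94 .ddddd........
92 ..............
90 .d............
88 .d............
86 .drrrrr.......
84 ...rrrrr......
82 ......r.......
80 ..............
78 ..............
76 ..............
74 ..............
72 ..............
70 ..............
68 ..............
66 ..............
```

```bash
python3 - <<'E'
from h import *
np.set_printoptions(precision=4,suppress=True,linewidth=150)
L=[capture("scene") for _ in range(24)]; s=L[0]
D=np.stack([l["range_z"] for l in L]).astype(float); D[D==0]=np.nan; D=np.nanmedian(D,0)
im=np.mean([l["image"].astype(float) for l in L],0)
O=np.array([.5267,.0128]); ly=np.array([.332,.9433]); lx=np.array([.9433,-.332])
for v in range(196,230):
    r=[]
    for u in range(270,284):
        P=px2w(s,[u,v],D[v,u]); x,y,z=(P[:2]-O)@lx,(P[:2]-O)@ly,P[2]
        b,g,rr=im[v,u]
        if z<.058 or abs(x-.02)>.02: r.append("      .       "); continue
        k="O" if rr>g+40 and g>b+12 else "G" if g>rr+15 else "r" if rr>g+18 else "w" if min(b,g,rr)>110 else "d"
        r.append(f"{k}{x*1e3:5.1f}{y*1e3:4.0f}{z*1e3:4.0f}")
    print(v,"|".join(r))
t=[capture("top") for _ in range(16)]; Dt=np.median([l["range_z"] for l in t],0); it=np.mean([l["image"].astype(float) for l in t],0)
print("top")
for v in range(198,207):
    print(v," ".join(f"{'G' if it[v,u,1]>it[v,u,2]+15 else 'O' if it[v,u,2]>it[v,u,0]+30 else '-'}{px2w(t[0],[u,v],Dt[v,u])[2]*1e3:4.0f}" for u in range(292,308)))
print(current_clock())
E
```

```text
196       .       |      .       |      .       |w 21.1 -81 136|w 22.6 -83 137|w 24.8 -84 136|      .       |      .       |      .       |      .       |      .       |      .       |      .       |      .       
197       .       |      .       |      .       |w 20.5 -82 134|w 20.8 -86 136|w 22.8 -87 136|w 24.5 -89 137|      .       |      .       |      .       |      .       |      .       |      .       |      .       
198       .       |      .       |      .       |w 20.7 -82 130|w 20.6 -86 133|w 20.9 -90 136|w 22.5 -92 137|w 24.4 -93 137|      .       |      .       |      .       |      .       |      .       |      .       
199       .       |      .       |      .       |w 20.7 -82 127|w 20.4 -86 130|w 20.6 -90 133|w 21.0 -94 136|w 22.5 -96 137|w 24.6 -97 136|      .       |      .       |      .       |      .       |      .       
200       .       |      .       |      .       |w 20.6 -82 124|w 20.8 -86 126|w 20.8 -90 130|w 20.5 -94 133|w 21.2 -98 135|w 22.6-100 136|w 23.9-102 137|      .       |      .       |      .       |      .       
201       .       |      .    
[... 6387 characters left out ...]
05 G 706 G 705 G 705 G 704 G 705 G 704 G 703 G 385 - 383 - 383 - 135 -  50 -  51 -  52 -  52
201 G 706 G 706 G 706 G 706 G 705 G 705 G 705 G 704 - 354 - 132 - 132 - 137 - 136 - 135 - 135 -  49
202 G 706 G 706 G 706 G 706 G 706 G 705 G 706 G 704 G 100 G 107 - 118 - 127 - 133 - 135 - 137 -  51
203 G 707 G 706 G 706 G 706 G 706 G 705 G 705 G 101 G  99 G  99 G  99 G 106 - 116 - 119 -  52 -  51
204 G 707 G 707 G 707 G 707 G 707 G 707 G 707 O 101 O 102 O 103 O  93 G 101 G  86 -  51 -  50 -  48
205 G 707 G 707 G 708 G 707 G 706 G 707 G 708 -  50 O  50 O  50 O  50 -  52 -  51 -  51 -  47 -  51
206 G 709 G 707 G 708 G 708 G 708 G 708 G 708 -  50 -  50 -  48 -  50 -  50 -  50 -  51 -  50 -  50
24.8583
```

The averaged depth settles it. The clip's top face is at about z 100 mm (101 measured, with a 1 mm bias), so the band spans about 86–100 and its middle is about 93. The pointer is now at about 99.6, only on the upper edge. A third weight brings it to about 89.5, clearly inside the band and far from overload.

```bash
python3 - <<'E'
from h import *
pick(2)
move_ptp([.5226,.0136,.24],Q)
r=search(.5226,.0136,.154); print(r,current_clock())
if r: print(lower(r[0],r[1],r[2],.151,.139,.006), current_clock())
E
```

```text
gap 0.04445931647836161 grip 30.001040522474796 tcp [0.411253   0.35938176 0.00341951]
0 [0. 0.] dF [ 0.11 -0.08 -0.34] 0.1509
(0.5226, 0.0136, array([-0.19808578, -0.01417491, -1.7052891 ])) 31.95
0.145 [ 0.14 -0.03  0.31]
0.139 [0.41 0.18 0.08]
(0.139, array([0.40957233, 0.17613969, 0.07844104])) 32.5833
```

```bash
python3 - <<'E'
from h import *
b=np.array([-.1,-.014,-2.0])
put(.5226,.0136,b,.125)
sleep(.5)
L=[capture("scene") for _ in range(12)]; D=np.median([l["range_z"] for l in L],0); s=dict(L[0]); s["range_z"]=D.astype(np.float32); s["image"]=np.mean([l["image"].astype(float) for l in L],0).astype(np.uint8)
for nm,lo,hi in [("orange",(4,110,110),(16,255,255)),("green",(40,60,40),(85,255,255))]:
    for ce,st,m in blobs(s,lo,hi,3):
        P=cloud(s,m)
        if len(P) and np.hypot(*(np.median(P,0)[:2]-[.51,-.083]))<.03: print(nm,np.round(ce,1),"z",np.round(np.sort(P[:,2])*1e3))
cv2.imwrite("pics/k.png",cv2.resize(s["image"][130:290,110:350],None,fx=3.3,fy=3.5,interpolation=cv2.INTER_CUBIC))
E
```

```text
put dF [0.19 0.23 2.09]
t 34.875
orange [274.  213.8] z [76. 78. 92. 93. 94.]
green [275.3 211.4] z [ 88.  90.  91.  91.  94.  94.  94.  95.  95.  95.  95.  98.  98.  98.
  98.  98.  99.  99. 100. 100. 101. 101. 101. 101. 102. 102.]
```

View pics/k.png

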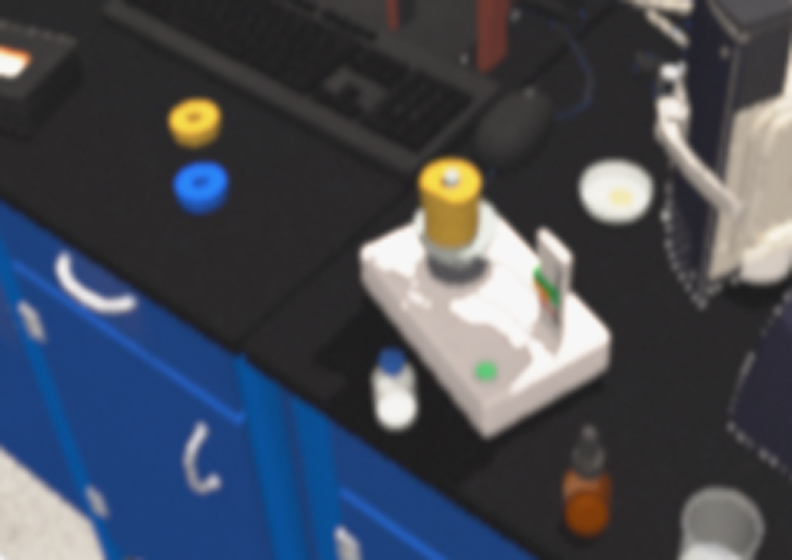

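Three weights are seated on the spindle at (450,200). The pointer at about (545,290) is at roughly z 90 mm, against a band of about 86–100 mm. The spare weight, the blue decoy and the visible bystanders are undisturbed.

```bash
python3 -c "
from h import *
print(close_job(),current_clock())"
```

```text
the job is handed in; nothing more can be done
the job is handed in; nothing more can be done
```

I threaded three brass weights onto the spindle, which put the pointer at about z 90 mm in the green band (about 86–100 mm); the fourth was left where it stood, and I handed the job in at about 36 s, before the judge's verdict was known.

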